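Clear the measuring bench: sort the checked parts

TASK

The measuring is done: sort the parts lying on the bench into their places. Lay both bolts flat on the floor of the rectangular metal tray, both rings flat on the floor of the round dish side by side, and put the V-block upright, groove up, fully down in the recess of the wooden case. Set each part down gently without dropping it, and leave the mouse and the bottle alone.

Things in the scene. Friction and masses are not known exactly. Their poses are not given: they have to be found in the camera images.
- bolt_a: one of two alike steel hex bolts with a nut near the tip, lying down; 77 mm long; bare shank 16 mm thick, 45 mm long between head and nut (pinch here from above); head 10 mm and nut 13 mm long, both 24 mm across flats; 9 mm of thread past the nut. Origin on the bolt axis at mid bare shank, 12 mm above what it lies on; x axis level, from head to tip. 0.12-0.21 kg.
- bolt_b: one of two alike steel hex bolts with a nut near the tip, lying down; 77 mm long; bare shank 16 mm thick, 45 mm long between head and nut (pinch here from above); head 10 mm and nut 13 mm long, both 24 mm across flats; 9 mm of thread past the nut. Origin on the bolt axis at mid bare shank, 12 mm above what it lies on; x axis level, from head to tip. 0.12-0.21 kg.
- ring_a: one of two alike plain steel spacer rings lying flat on the bench; 36 mm outside and 20 mm inside diameter, 14 mm high. Origin at the middle of the ring (7 mm above what it lies on), z axis along the bore. 0.06 to 0.1 kg.
- ring_b: one of two alike plain steel spacer rings lying flat on the bench; 36 mm outside and 20 mm inside diameter, 14 mm high. Origin at the middle of the ring (7 mm above what it lies on), z axis along the bore. 0.06 to 0.1 kg.
- v_block: steel V-block on the bench, groove up: 50 mm long (its x), 36 mm wide (y) with upright flanks, 36 mm high; the V groove in its top runs along x, about 26 mm wide. Origin at the centre of its underside, z up; a half turn makes no difference. 0.26-0.46 kg. Grasp it across its 36 mm width, by the upper half.
- tray: rectangular open aluminium tray, fixed: outside 130 mm (its x) by 150 mm (y), 22 mm high, walls 5 mm thick (inside 120 by 140 mm), inner floor 4 mm above the bench. Origin at the centre of its underside, z up. Both bolts belong here; they fit side by side lying along x, e.g. at y = +30 and -30 mm.
- dish: round white open dish, fixed to the bench: outside diameter 150 mm, 20 mm high, wall 4 mm thick (inside diameter 142 mm), inner floor 5 mm above the bench. Origin at the centre of its underside, z up. The rings belong here, side by side, for instance 26 mm either side of its middle.
- case: low wooden case, fixed: outside 110 mm (its x) by 96 mm (y), 18 mm high, with one recess in its middle, 66 mm (x) by 52 mm (y), 12 mm deep, its floor 6 mm above the bench; rims 22 mm wide. Origin at the centre of its underside, z up. The V-block belongs in the recess, its length along the case's x (either way round), with 8 mm of play on every side.
- mouse: white and grey computer mouse on a black mouse pad with an orange edge, 100 by 58 mm, 32 mm high, loose; a bystander, to be left alone. Origin at the centre of its underside.
- bottle: small white plastic bottle with a blue cap, 48 mm in diameter, 110 mm high, loose and upright; a bystander, to be left alone. Origin at the centre of its underside.
Things that resemble listed ones, but are neither listed nor needed, are in the scene too. What is shaped like the case but green is not meant.

How it is judged:
At the end, for the whole second after the job is handed in: Bolts level (0.12 rad), origin <21 mm over the tray's underside, within 50 mm (x), 62 mm (y) of its middle; rings flat (0.12 rad), <16 mm up, within 56 mm of the dish's middle; V-block upright (0.1 rad), <10 mm up, within 14 mm of the case's middle; all at rest; bystanders moved <30 mm (x of bolt_a in the frame of tray between -0.05 and 0.05 m and y of bolt_a in the frame of tray between -0.062 and 0.062 m and z of each of bolt_a, bolt_b in the frame of tray below 0.021 m and angle between bolt_a's own x axis and vertical between 1.4508 and 1.6908 rad and x of bolt_b in the frame of tray between -0.05 and 0.05 m and y of bolt_b in the frame of tray between -0.062 and 0.062 m and angle between bolt_b's own x axis and vertical between 1.4508 and 1.6908 rad and horizontal distance between each of ring_a, ring_b and dish below 0.056 m and z of each of ring_a, ring_b in the frame of dish below 0.016 m and (angle between ring_a's own z axis and vertical below 0.12 rad or angle between ring_a's own z axis and vertical above 3.02159 rad) and (angle between ring_b's own z axis and vertical below 0.12 rad or angle between ring_b's own z axis and vertical above 3.02159 rad) and x of v_block in the frame of case between -0.014 and 0.014 m and y of v_block in the frame of case between -0.014 and 0.014 m and z of v_block in the frame of case below 0.01 m and angle between v_block's own z axis and vertical below 0.1 rad and linear speed of each of bolt_a, bolt_b, ring_a, ring_b, v_block below 0.02 m/s and distance of each of mouse, bottle from where it was at the start of the episode below 0.03 m and angle between bottle's own z axis and vertical below 0.2 rad); the robot touches nothing.
It fails at once if the computer mouse or the bottle is pushed more than 30 mm or the bottle is tipped (distance of any of mouse, bottle from where it was at the start of the episode above 0.03 m or angle between bottle's own z axis and vertical above 0.2 rad).
It fails at once if a part is dropped or flung: faster than 0.75 m/s within 50 mm of the bench (a free fall of about 30 mm or more) ((linear speed of bolt_a above 0.75 m/s and height (world z) of bolt_a below 0.05 m) or (linear speed of bolt_b above 0.75 m/s and height (world z) of bolt_b below 0.05 m) or (linear speed of ring_a above 0.75 m/s and height (world z) of ring_a below 0.05 m) or (linear speed of ring_b above 0.75 m/s and height (world z) of ring_b below 0.05 m) or (linear speed of v_block above 0.75 m/s and height (world z) of v_block below 0.05 m)).
It also fails if it takes over 120 s, if anything falls off the work surface, if the arm or the gripper's body presses on something with over 40 N, if the wrist force passes 120 N, or if a joint passes its speed limit or range.

ROBOT

A 6-joint arm with a two-finger parallel gripper is mounted at the origin on the work surface. World frame = base frame: x ahead of the robot, y to its left, z up, the work surface at z = 0. Lengths are in m, angles in rad, forces in N, time in s.
With the tool pointing down it reaches from about 0.4 to 0.825 m from the base axis. Payload 7 kg.
Tool frame: the origin (TCP) lies between the finger pads; the fingertips stand 14 mm ahead of it and the grasp point (between the pads) lies 5 mm behind it; z points along the fingers, y is the direction in which the jaws open and shut (so a half turn about z gives the same grasp; the last joint's range is limited). The gripper opens to 85 mm and grips with 20 to 120 N. Pads are 22 mm wide; open, the fingers measure 114 mm over their backs; the gripper's body (76 mm by 85 mm) begins 54 mm behind the grasp point. The pads swing forward as they close: fully open they stand 13 mm farther back than shut.
Start: joints at [-0.823, 0.359, 0.012, 0, -1.224, -0.288], TCP at [0.3, -0.605, 0.245] pointing down, gripper open.
Joint ranges: [-3.07, 3.07], [-1.43, 2.12], [-1.02, 1.25], [-3.03, 1.67], [-3.05, -0], [-3.03, 3.03]. Speed limits (rad/s): [2.39, 2.39, 3.01, 3.14, 3.14, 3.14].

INTERFACE

Orientations are given as a rotation vector (axis times angle).
In Python, from plant import ctrl gives the robot as it stands. The module is installed in compiled form; this text tells all that it offers. Calls block until the motion is done:
- ctrl.move_ptp(position, orientation): joint-space move of the TCP to a pose.
- ctrl.movel(position, rotation=None, speed=0.15, stop_force=None): straight line of the TCP; rotation=None keeps the orientation; speed is the mean speed in m/s. With stop_force (N) it stops when the force on the tool has changed by that much, and returns True; else False.
- ctrl.movej(angles): joint-space move.
- ctrl.open() and ctrl.grab(): open the fingers fully, or close them until they stop; the grip force is fixed at half the most.
- ctrl.pause(seconds).
- ctrl.ik(position, orientation): joint angles nearest the present ones, or None.
- ctrl.get_state(): the state.
- ctrl.grab_frame(name): name is "scene" or "side" or "wrist"; returns a dict with "img" (480x640x3 uint8, blue, green, red), "range_z" (480x640 float32, m along the optical axis (not along the pixel's ray), 0 where there is no reading), "K" (3x3 intrinsics, pixels), "R" (3x3) and "t" (3): a world point X has camera coordinates R X + t; the wrist camera has in their place "T_tool_cam" (4x4, takes a point from camera to tool coordinates, whose origin is the TCP and whose axes are the flange's). Camera axes: x right, y down, z forward; pixel columns grow to the right and rows downward; lengths in m; the calibration is good to about 2 mm. The wrist camera is an equidistant fisheye: a pixel r from the principal point sees the ray r / f radians off the axis. A picture is of the moment at which its call begins: read the wrist's pose just before it.
A pose or a line that the arm cannot do raises ctrl.MotionError and nothing moves.
- ctrl.close_job(): hands the job in, once; it reports no verdict.
The state is a dict: "clock": time; "qpos": joint angles; "qd": joint speeds; "tau": joint torques, N m; "tool_pos": TCP position; "tool_rot": TCP orientation; "force": force on the tool from outside, world axes, zero at the start; "torque": the same for the moment, N m; "opening": finger opening in m.
Only numpy, scipy, OpenCV 4.12 (cv2) and the standard library are available. Lean on these libraries where they do the work, as an engineer would, in place of code of your own. Each camera call takes 0.05 s, during which the arm holds its last target.

## Working session

There is one attempt and no reset: what is moved stays moved. The work goes in short steps, each a Python script; the robot and the scene stay as the last script left them, time stands still between calls to the robot, and variables do not carry over. Pictures are saved under pics/ and viewed, and the job is handed in when it is done.

```bash
mkdir -p pics; ls; python3 - <<'E'
from plant import ctrl
import cv2,numpy as np
for n in ("scene","side","wrist"):
    f=ctrl.grab_frame(n); cv2.imwrite(f"pics/{n}0.png",f["img"]); np.savez(f"pics/{n}0.npz",**f)
    print(n,f["K"].tolist(),(f["range_z"]>0).mean())
    if "R" in f: print((-f["R"].T@f["t"]).round(3), f["R"].round(3).tolist())
    else: print(f["T_tool_cam"].round(4).tolist())
s=ctrl.get_state(); print(s)
E
```

```text
pics
scene [[498.85059316355455, 0.0, 312.6706441709608], [0.0, 498.85059316355455, 240.87995464481972], [0.0, 0.0, 1.0]] 0.9958365885416667
[ 1.262 -0.645  0.769] [[0.687, 0.727, -0.011], [0.396, -0.388, -0.832], [-0.609, 0.567, -0.554]]
side [[487.95906043364175, 0.0, 326.09538183091496], [0.0, 487.95906043364175, 236.71736629910538], [0.0, 0.0, 1.0]] 0.9960481770833334
[0.28  0.886 0.926] [[-0.97, -0.243, 0.019], [-0.191, 0.707, -0.681], [0.152, -0.664, -0.732]]
wrist [[371.64829954431775, 0.0, 320.1199321085206], [0.0, 371.64829954431775, 242.05560745065708], [0.0, 0.0, 1.0]] 0.996083984375
[[0.0001, -0.945, -0.3272, 0.0844], [1.0, -0.0001, 0.0005, -0.0], [-0.0006, -0.3272, 0.945, -0.129], [0.0, 0.0, 0.0, 1.0]]
{'clock': 0.15, 'qpos': array([-8.22906725e-01,  3.59202935e-01,  1.12732263e-02, -2.54228670e-04,
       -1.22411932e+00, -2.88127269e-01]), 'qd': array([ 0.00043964, -0.00342845,  0.0017919 ,  0.00126606,  0.00091274,
       -0.00027785]), 'tau': array([-2.14410131e-03, -5.83872986e+01,  2.93647975e+01,  6.94047600e+00,
       -4.30940709e-03,  5.85144690e-06]), 'tool_pos': array([ 0.29935679, -0.60459409,  0.24459324]), 'tool_rot': array([ 7.15622540e-01, -3.05857696e+00, -1.89526079e-03]), 'force': array([-0.37795375, -0.62290732,  0.29570024]), 'torque': array([ 0.03758084, -0.02839058, -0.02404706]), 'opening': 0.08559617008829162}
```

View pics/scene0.png

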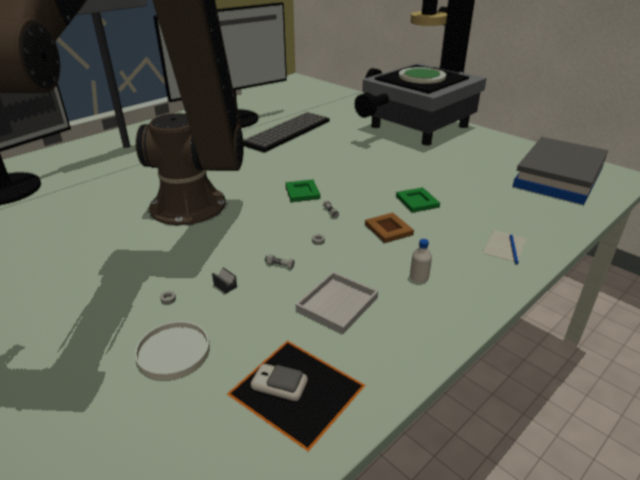

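View pics/side0.png

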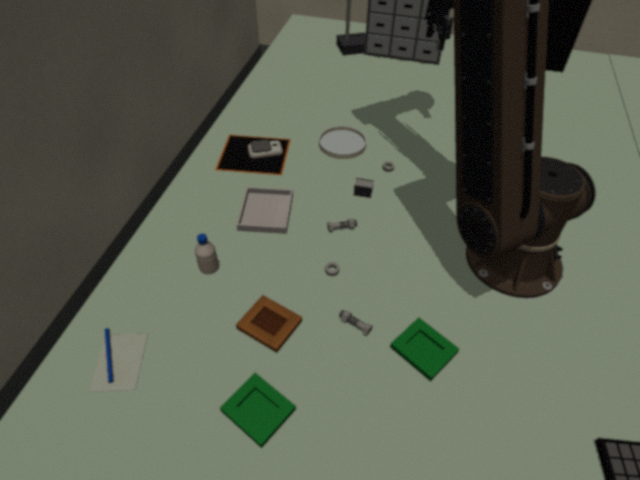

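The scene view shows bolts at (280,262) and (330,209), rings at (168,297) and (318,239), the V-block at (225,281), tray at (337,301), dish at (173,350), brown case at (389,227), bottle at (421,262) and mouse at (280,382). The side view shows the same things. Next I turn the depth readings into rough positions.

```bash
cat > h.py <<'E'
import numpy as np,cv2
from scipy.spatial.transform import Rotation as Ro
def world(f):
    K=f["K"];z=f["range_z"];v,u=np.mgrid[0:480,0:640]
    c=np.stack([(u-K[0,2])*z/K[0,0],(v-K[1,2])*z/K[1,1],z],-1)
    return (c-f["t"])@f["R"]      # R^T (c-t)
def down(yaw): # tool z down, tool y axis at yaw+90deg in world-ish: tool x at angle yaw
    x=np.array([np.cos(yaw),np.sin(yaw),0]);z=np.array([0,0,-1.]);y=np.cross(z,x)
    return Ro.from_matrix(np.c_[x,y,z]).as_rotvec()
def proj(f,X):
    c=f["R"]@np.asarray(X)+f["t"]; p=f["K"]@c; return p[:2]/p[2]
E
python3 - <<'E'
from h import *
for n in ("scene","side"):
    f=dict(np.load(f"pics/{n}0.npz"));W=world(f)
    m=(W[...,2]<0.004)&(W[...,2]>-0.02)&(f["range_z"]>0)
    print(n,"bench z med",np.median(W[m][:,2]))
    m=((W[...,2]>0.006)&(W[...,2]<0.15)&(f["range_z"]>0)).astype(np.uint8)
    k,l,s,c=cv2.connectedComponentsWithStats(m)
    for i in range(1,k):
        if s[i,4]<25 or s[i,4]>6000: continue
        P=W[l==i]; lo=np.percentile(P,2,0);hi=np.percentile(P,98,0)
        if lo[0]<0.2 or lo[0]>1 or abs(lo[1])>.8: continue
        print(c[i].round(),s[i,4],"mid",((lo+hi)/2).round(3),"size",(hi-lo).round(3),"bgr",f["img"][l==i].mean(0).round())
E
```

```text
scene bench z med 0.0014980246734726216
[417. 199.] 682 mid [0.489 0.52  0.015] size [0.124 0.113 0.016] bgr [41. 90. 31.]
[330. 208.] 137 mid [0.345 0.283 0.017] size [0.074 0.038 0.02 ] bgr [78. 87. 87.]
[389. 226.] 869 mid [0.529 0.331 0.014] size [0.12  0.108 0.016] bgr [36. 64. 93.]
[318. 238.] 100 mid [0.431 0.148 0.012] size [0.034 0.032 0.012] bgr [ 91. 102. 102.]
[513. 248.] 112 mid [0.826 0.492 0.011] size [0.073 0.106 0.007] bgr [109.  76.  54.]
[421. 262.] 713 mid [0.726 0.209 0.061] size [0.04  0.035 0.103] bgr [87. 93. 94.]
[279. 261.] 226 mid [0.442 0.    0.018] size [0.068 0.046 0.02 ] bgr [84. 93. 93.]
[224. 279.] 411 mid [ 0.414 -0.151  0.023] size [0.051 0.037 0.032] bgr [60. 66. 66.]
[336. 301.] 1536 mid [ 0.653 -0.004  0.016] size [0.145 0.162 0.019] bgr [ 99. 107. 111.]
[167. 297.] 150 mid [ 0.362 -0.278  0.012] size [0.036 0.033 0.011] bgr [ 91. 101. 101.]
[344. 296.] 32 mid [0.645 0.024 0.007] size [0.026 0.026 0.002] bgr [130. 140. 145.]
[339. 302.] 58 mid [0.65  0.001 0.008] size [0.051 0.028 0.003] bgr [130. 140. 145.]
[171. 350.] 2585 mid [ 0.521 -0.357  0
[... 492 characters left out ...]
048 0.039 0.03 ] bgr [59. 64. 64.]
[264. 209.] 727 mid [0.65  0.001 0.015] size [0.144 0.163 0.018] bgr [83. 89. 93.]
[342. 224.] 209 mid [0.439 0.007 0.017] size [0.07  0.043 0.017] bgr [75. 83. 83.]
[206. 254.] 682 mid [0.719 0.225 0.06 ] size [0.041 0.035 0.101] bgr [76. 80. 81.]
[332. 268.] 128 mid [0.431 0.152 0.011] size [0.033 0.033 0.009] bgr [86. 96. 96.]
[269. 322.] 1636 mid [0.528 0.339 0.013] size [0.119 0.109 0.014] bgr [30. 58. 90.]
[355. 321.] 302 mid [0.346 0.291 0.017] size [0.072 0.037 0.017] bgr [75. 82. 83.]
[109. 355.] 265 mid [0.826 0.494 0.01 ] size [0.072 0.105 0.007] bgr [94. 60. 41.]
[258. 409.] 2366 mid [0.486 0.528 0.013] size [0.12  0.113 0.014] bgr [34. 85. 24.]
```

```bash
cat >> h.py <<'E'
def wcloud(f,s):
    K=f["K"];z=f["range_z"].astype(float);v,u=np.mgrid[0:480,0:640]
    x=(u-K[0,2])/K[0,0];y=(v-K[1,2])/K[1,1];th=np.hypot(x,y);th=np.maximum(th,1e-9)
    k=np.tan(th)/th
    c=np.stack([x*k*z,y*k*z,z],-1)
    T=f["T_tool_cam"];c=c@T[:3,:3].T+T[:3,3]
    return c@Ro.from_rotvec(s["tool_rot"]).as_matrix().T+s["tool_pos"]
def seg(W,img,valid,lo=0.006,hi=0.15,amin=60,amax=20000):
    out=[]
    m=((W[...,2]>lo)&(W[...,2]<hi)&valid).astype(np.uint8)
    k,l,st,c=cv2.connectedComponentsWithStats(m)
    for i in range(1,k):
        if not amin<st[i,4]<amax: continue
        P=W[l==i]; r=cv2.minAreaRect((P[:,:2]*1000).astype(np.float32))
        out.append((c[i],st[i,4],np.array(r[0])/1000,np.array(r[1]),r[2],np.percentile(P[:,2],97),img[l==i].mean(0),P))
    return out
def show(o):
    for c,a,p,s,an,z,b,P in o: print(c.round(),a,"ctr",p.round(4),"size",s.round(1),"ang",round(an,1),"z",z.round(3),"bgr",b.round())
E
python3 - <<'E'
from h import *
from plant import ctrl
for i,(x,y) in enumerate([(.47,-.27),(.5,.02),(.45,.27)]):
    ctrl.move_ptp([x,y,.3],down(np.arctan2(y,x)-np.pi/2)); ctrl.pause(.3)
    s=ctrl.get_state();f=ctrl.grab_frame("wrist")
    cv2.imwrite(f"pics/w1_{i}.png",f["img"]);np.savez(f"pics/w1_{i}.npz",**f,tp=s["tool_pos"],tr=s["tool_rot"])
    W=wcloud(f,s);v=f["range_z"]>0
    b=v&(abs(W[...,2])<.01); print(s["clock"],"bench",np.median(W[b][:,2]))
    show(seg(W,f["img"],v))
E
```

```text
1.8667 bench 0.0004963765047000246
[238. 155.] 2387 ctr [ 0.5196 -0.355 ] size [148.7 149.2] ang 19.4 z 0.021 bgr [109. 117. 118.]
[400. 142.] 569 ctr [ 0.3616 -0.2765] size [35.  34.8] ang 37.3 z 0.016 bgr [119. 127. 128.]
[626. 214.] 3065 ctr [ 0.0769 -0.0196] size [217.9  78. ] ang 76.4 z 0.036 bgr [26. 32. 39.]
[412. 258.] 1593 ctr [ 0.4127 -0.1494] size [51.1 38. ] ang 2.2 z 0.037 bgr [51. 54. 54.]
[157. 303.] 2509 ctr [ 0.737  -0.2533] size [96.1 58.8] ang 28.1 z 0.033 bgr [ 96. 102. 103.]
[302. 390.] 1724 ctr [ 0.6512 -0.0014] size [132.6 151.9] ang 10.3 z 0.024 bgr [85. 90. 92.]
[419. 366.] 137 ctr [0.4685 0.013 ] size [14.6 20.3] ang 27.0 z 0.026 bgr [87. 94. 95.]
[596. 389.] 1553 ctr [0.1896 0.3112] size [ 98.8 114. ] ang 57.9 z 0.02 bgr [34. 88. 20.]
[ 13. 465.] 881 ctr [ 1.5068 -0.0956] size [ 11.8 142.6] ang 0.4 z 0.089 bgr [73. 83. 85.]
[468. 469.] 315 ctr [0.4868 0.3355] size [71.8 35. ] ang 73.5 z 0.02 bgr [ 34.  66. 100.]
3.3417 bench 0.0005090244687689371
[113.   5.] 296 ctr [ 0.7597 -0.2148] size [18.  42.8] ang 83.0 z 0.031 bgr [82. 89. 94.]
[406.  49.] 1761 ctr [
[... 1474 characters left out ...]
.8265 0.4936] size [ 11.6 129.6] ang 34.4 z 0.012 bgr [105.  58.  23.]
[387. 249.] 1074 ctr [0.3458 0.2866] size [27.6 78.2] ang 68.1 z 0.025 bgr [59. 63. 64.]
[472. 308.] 3291 ctr [0.189  0.3115] size [ 96.7 112.5] ang 59.0 z 0.02 bgr [37. 94. 22.]
[208. 330.] 2387 ctr [0.4861 0.5265] size [ 98.2 111.6] ang 65.1 z 0.02 bgr [37. 94. 22.]
[ 28. 418.] 5218 ctr [0.7262 0.9982] size [198.8 307.8] ang 8.7 z 0.078 bgr [65. 62. 59.]
[606. 464.] 246 ctr [-0.5478  0.465 ] size [ 39.4 168.1] ang 72.2 z 0.017 bgr [14. 14. 14.]
[505. 473.] 237 ctr [-0.1716  0.5672] size [49.2 56.8] ang 57.1 z 0.026 bgr [23. 25. 25.]
[635. 475.] 89 ctr [-0.7936  0.4743] size [53.8 11.3] ang 89.3 z 0.036 bgr [56. 62. 66.]
```

View pics/w1_1.png

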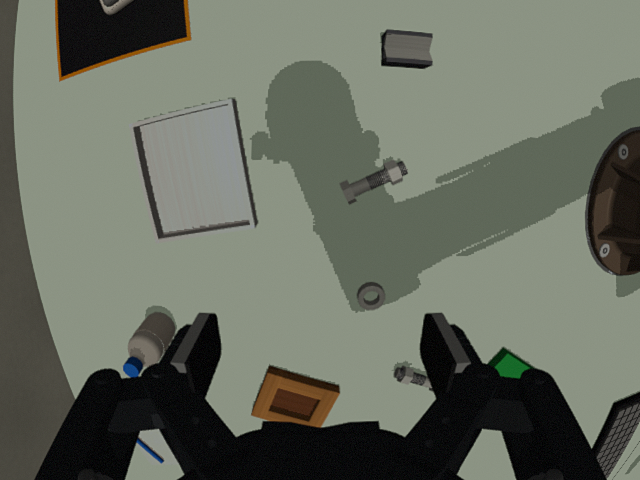

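View pics/w1_0.png

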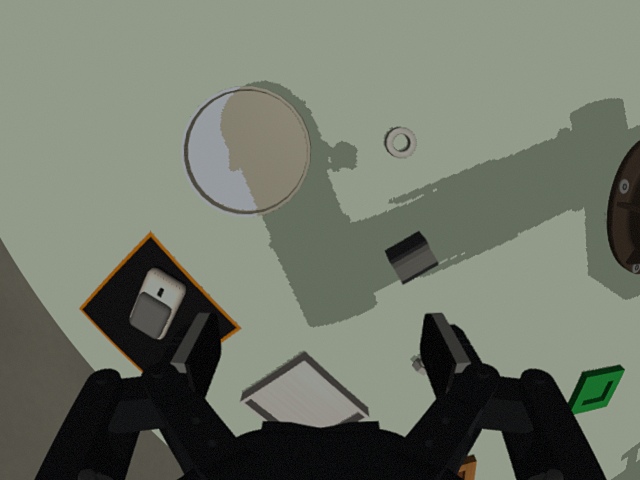

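```bash
python3 - <<'E'
from h import *
for i,c0 in ((1,(.439,.003)),(2,(.346,.2866)),(1,(.346,.2866)),(0,(.4127,-.1494)),(1,(.4127,-.1494))):
    f=dict(np.load(f"pics/w1_{i}.npz"));s=dict(tool_pos=f["tp"],tool_rot=f["tr"])
    W=wcloud(f,s)
    m=(W[...,2]>.006)&(W[...,2]<.1)&(np.hypot(W[...,0]-c0[0],W[...,1]-c0[1])<.06)
    P=W[m][:,:2];c=P.mean(0);w,V=np.linalg.eigh(np.cov(P.T));d=V[:,1]*np.sign(V[0,1])
    a=(P-c)@d;b=(P-c)@np.array([-d[1],d[0]])
    e=np.arange(np.floor(a.min()*250)/250,a.max(),.004)
    print(i,c,"ang",np.degrees(np.arctan2(d[1],d[0])),"ends",c+d*a.min(),c+d*a.max())
    for x in e:
        k=(a>=x)&(a<x+.004)
        if k.sum(): print(round(x*1000),k.sum(),"w",((b[k].max()-b[k].min())*1e3).round(1),"mid",((b[k].max()+b[k].min())*.5e3).round(1),"z",(W[m][k][:,2].max()*1e3).round(1))
E
```

```text
1 [0.43983339 0.00074727] ang 27.56288077021156 ends [ 0.40521813 -0.0173206 ] [0.473868   0.01851207]
-40 31 w 13.2 mid 1.4 z 21.0
-36 47 w 16.0 mid 1.3 z 21.8
-32 58 w 27.2 mid 1.2 z 26.3
-28 81 w 27.0 mid 1.4 z 25.7
-24 84 w 27.6 mid 1.4 z 25.8
-20 89 w 26.6 mid 1.4 z 25.7
-16 53 w 16.7 mid 1.4 z 21.5
-12 46 w 15.7 mid 1.3 z 22.4
-8 51 w 15.5 mid 1.0 z 21.7
-4 51 w 16.1 mid 1.2 z 21.7
0 50 w 15.5 mid 0.6 z 21.7
4 52 w 16.2 mid 0.8 z 22.3
8 45 w 13.5 mid 1.3 z 21.9
12 47 w 14.0 mid 1.1 z 21.1
16 49 w 16.0 mid 2.1 z 21.5
20 49 w 15.0 mid 1.3 z 21.4
24 51 w 23.9 mid -0.5 z 23.6
28 83 w 26.7 mid 1.9 z 25.8
32 81 w 26.4 mid 1.4 z 26.0
36 43 w 26.5 mid 1.3 z 25.3
2 [0.34721685 0.28560314] ang -21.759049382569227 ends [0.3093181  0.30073014] [0.3819186  0.27175219]
-44 4 w 18.4 mid 3.6 z 24.7
-40 61 w 27.1 mid 0.8 z 25.9
-36 66 w 27.1 mid 0.3 z 26.2
-32 107 w 26.8 mid 0.8 z 26.2
-28 43 w 16.1 mid 0.7 z 21.4
-24 37 w 15.6 mid 0.3 z 22.2
-20 34 w 15.3 mid 0.5 z 21.6
-16 43 w 16.4 mid 0.2 z 22.2
-12 41 w 15.9 mid -0.2 z 22.2
-8 42 w 16.6 mid 0.4 z 21.8
-4 41 w 15.1 mid 0.4 z 21.9
0 41 w 15.
[... 1217 characters left out ...]
.7
0 126 w 36.6 mid 2.8 z 37.7
4 128 w 37.7 mid 3.4 z 38.0
8 126 w 36.3 mid 2.7 z 37.7
12 125 w 37.1 mid 2.8 z 38.1
16 125 w 35.8 mid 2.3 z 37.5
20 127 w 37.5 mid 2.9 z 37.5
24 39 w 36.7 mid 3.4 z 36.6
1 [ 0.41469864 -0.14794979] ang 1.4427981932998062 ends [ 0.38711732 -0.14864447] [ 0.43855918 -0.14734881]
-28 93 w 36.6 mid -1.1 z 37.4
-24 126 w 36.0 mid -0.8 z 38.4
-20 130 w 36.5 mid -1.1 z 38.1
-16 130 w 36.3 mid -0.9 z 38.6
-12 127 w 36.1 mid -0.7 z 37.8
-8 136 w 37.0 mid -1.3 z 38.3
-4 131 w 36.0 mid -0.6 z 38.1
0 132 w 36.0 mid -0.6 z 39.1
4 131 w 36.6 mid -0.8 z 38.1
8 132 w 36.5 mid -0.6 z 37.2
12 133 w 36.1 mid -0.5 z 38.3
16 137 w 35.4 mid -0.3 z 38.7
20 223 w 37.3 mid -1.0 z 38.1
```

View pics/w1_2.png

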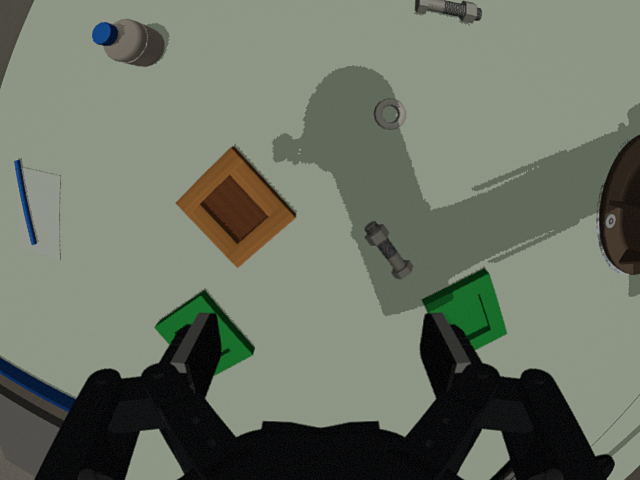

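w1_1 and w1_2 show all the parts clear of each other, with bolt 2's head at (402,270) and its nut at (375,232) in w1_2. I'll start with the V-block.

```bash
cat >> h.py <<'E'
from plant import ctrl
def best(p,yaw):
    q0=ctrl.get_state()["qpos"];c=[]
    for y in (yaw,yaw+np.pi):
        q=ctrl.ik(p,down(y))
        if q is not None: c.append((abs(np.asarray(q)-q0).max()+.3*abs(q[5]),y))
    return min(c)[1]
def pick(x,y,yaw,z,zh=.13):
    ya=best([x,y,zh],yaw);r=down(ya)
    ctrl.move_ptp([x,y,zh],r)
    hit=ctrl.movel([x,y,z],r,speed=.1,stop_force=8)
    s=ctrl.get_state();print("down hit",hit,s["tool_pos"].round(4))
    if hit: return ya
    ctrl.grab();s=ctrl.get_state();print("grip",s["opening"].round(4),s["force"].round(1))
    ctrl.movel([x,y,zh],r,speed=.12);ctrl.pause(.2)
    s=ctrl.get_state();print("lifted",s["opening"].round(4),s["force"].round(1),s["clock"]);return ya
def place(x,y,yaw,z,zh=.13,sym=True):
    ya=best([x,y,zh],yaw) if sym else yaw
    r=down(ya)
    ctrl.move_ptp([x,y,zh],r);ctrl.pause(.2)
    ctrl.movel([x,y,z+.012],r,speed=.12);ctrl.pause(.1)
    hit=ctrl.movel([x,y,z],r,speed=.02,stop_force=4)
    s=ctrl.get_state();print("place hit",hit,s["tool_pos"].round(4),s["force"].round(1),s["opening"].round(4))
    ctrl.open();ctrl.pause(.1)
    ctrl.movel([x,y,zh],r,speed=.15);print(ctrl.get_state()["clock"])
def snap(n,x=None,y=None,z=.3):
    s=ctrl.get_state();f=ctrl.grab_frame("wrist");cv2.imwrite(f"pics/{n}.png",f["img"]);return s,f
E
python3 - <<'E'
from h import *
d=np.radians
pick(.4128,-.1493,d(2),.032)
place(.5277,.3362,d(-18.2),.032+.006+.0005)
E
```

```text
down hit False [ 0.4132 -0.1492  0.0324]Traceback (most recent call last):
  File "<stdin>", line 3, in <module>
  File "h.py", line 43, in pick
    ctrl.grab();s=ctrl.get_state();print("grip",s["opening"].round(4),s["force"].round(1))
                                                ^^^^^^^^^^^^^^^^^^
AttributeError: 'float' object has no attribute 'round'
```

```bash
sed -i 's/s\["opening"\].round(4)/round(s["opening"],4)/' h.py
python3 - <<'E'
from h import *
d=np.radians
s=ctrl.get_state();print(s["opening"],s["force"],s["tool_pos"],s["clock"])
p=s["tool_pos"];ctrl.movel([p[0],p[1],.13],speed=.12);ctrl.pause(.2)
s=ctrl.get_state();print(s["opening"],s["force"])
snap("v1")
place(.5277,.3362,d(-18.2),.032+.006+.0005)
snap("v2")
E
```

```text
0.03458103635002424 [-2.69022118  0.2533237   7.06245252] [ 0.41304042 -0.14935991  0.03254279] 8.075
0.034906136699511224 [ 0.98284199  0.17887928 -3.44722829]
place hit True [0.5274 0.336  0.0386] [-0.8 -0.7  5. ] 0.0345
14.2167
```

View pics/v1.png

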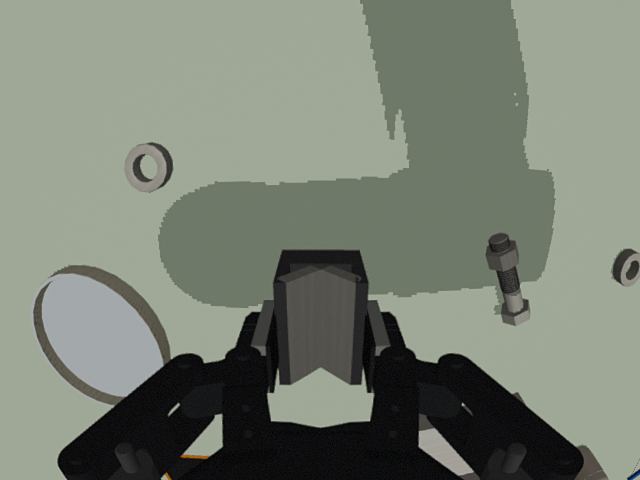

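View pics/v2.png

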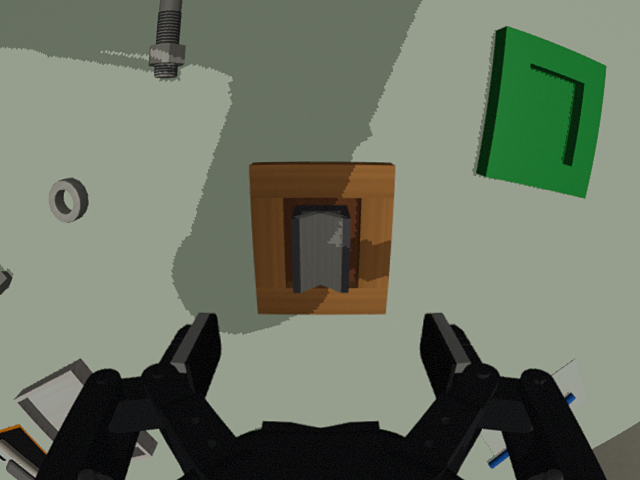

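v1 shows the V-block held squarely. v2 shows it in the case's recess at (322,250), groove up. Rings next.

```bash
python3 - <<'E'
from h import *
d=np.radians
a=d(56);u=np.array([np.cos(a),np.sin(a)]);D=np.array([.5196,-.355])
for (x,y),sg,n in (((.4306,.151),1,"r1"),((.3616,-.2765),-1,"r2")):
    pick(x,y,np.arctan2(y,x)-np.pi/2,.0145)
    snap(n+"a")
    p=D+sg*.022*u
    place(*p,a,.0145+.005+.0005)
s,f=snap("r3")
show([o for o in seg(wcloud(f,s),f["img"],f["range_z"]>0,lo=.012) if abs(o[2]-D).max()<.2])
E
```

```text
down hit False [0.4309 0.1512 0.0149]
grip 0.0335 [-2.7 -0.2 10.5]
lifted 0.0333 [ 0.4 -0.2 -0.2] 19.45
place hit True [ 0.5317 -0.3367  0.0203] [-0.   0.1  5.4] 0.0334
24.6917
down hit False [ 0.362  -0.2766  0.0149]
grip 0.0335 [-1.5  2.7 10.4]
lifted 0.033 [-0.7  0.3 -1. ] 28.6167
place hit True [ 0.5071 -0.3731  0.0203] [0.8 1.2 4.7] 0.0333
32.7833
[319. 272.] 4778 ctr [ 0.5197 -0.3548] size [149.3 148.6] ang 44.7 z 0.021 bgr [ 96. 105. 107.]
[320. 242.] 1548 ctr [ 0.5068 -0.3731] size [35.5 35.3] ang 14.4 z 0.02 bgr [75. 81. 82.]
[320. 298.] 1361 ctr [ 0.5313 -0.3368] size [35.1 34.9] ang 33.8 z 0.02 bgr [71. 77. 78.]
[204. 338.] 1400 ctr [ 0.5424 -0.3991] size [14.7 23.1] ang 3.2 z 0.149 bgr [20. 22. 21.]
[436. 338.] 1394 ctr [ 0.4689 -0.3499] size [22.8 14.3] ang 18.5 z 0.15 bgr [18. 19. 19.]
```

View pics/r3.png

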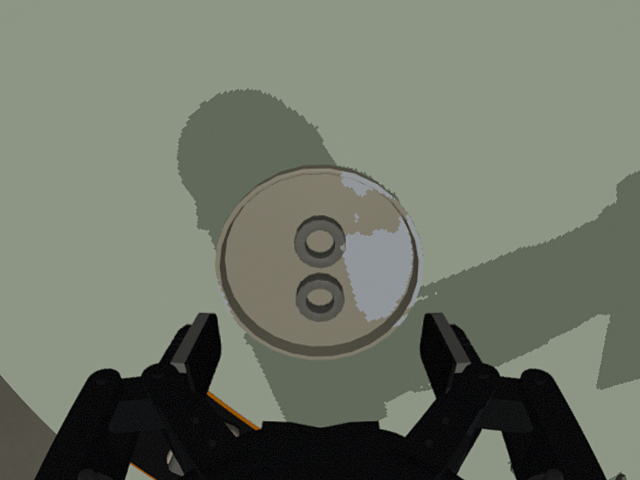

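r3 shows both rings flat in the dish at (320,242) and (320,298), 22 mm either side of its middle. Bolt 1 now goes in near the tray's middle, because opening the jaws fully at y=±30 would hit the wall. I'll then push it aside with the shut fingers.

```bash
python3 - <<'E'
from h import *
d=np.radians
T=np.array([.6512,-.001]);a=d(10.4);ux=np.array([np.cos(a),np.sin(a)]);uy=np.array([-ux[1],ux[0]])
pick(.444,.0043,d(27.6),.019)
snap("b1a")
p=T-.008*uy
place(*p,a,.019+.004+.0005)
s,f=snap("b1b")
show([o for o in seg(wcloud(f,s),f["img"],f["range_z"]>0,lo=.012) if abs(o[2]-T).max()<.1])
E
```

```text
down hit False [0.4444 0.0044 0.0194]
grip 0.0137 [-1.9  0.6  7.3]
lifted 0.0136 [-0.  -0.1 -1.6] 37.45
place hit True [ 0.6523 -0.0089  0.0234] [-0.5  0.1  5.4] 0.0133
41.8417
[347. 256.] 9249 ctr [ 0.6516 -0.0007] size [131.1 151.3] ang 10.5 z 0.147 bgr [ 95.  99. 100.]
[320. 236.] 3371 ctr [ 0.6464 -0.0097] size [78.  27.3] ang 10.1 z 0.029 bgr [67. 72. 73.]
[204. 338.] 1401 ctr [ 0.6579 -0.0527] size [22.8 14.5] ang 47.9 z 0.149 bgr [24. 25. 25.]
```

View pics/b1a.png

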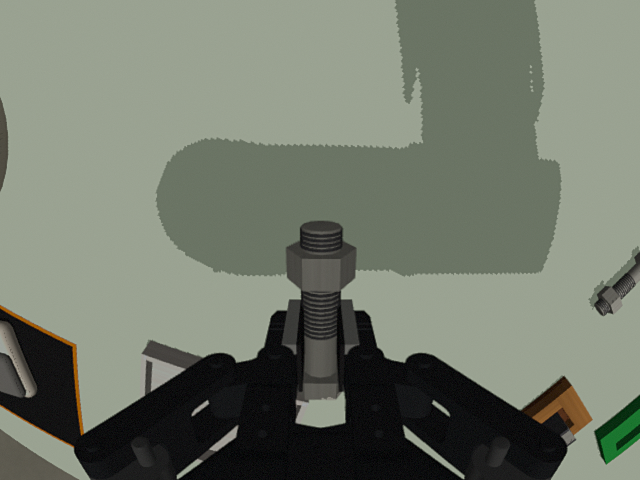

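View pics/b1b.png

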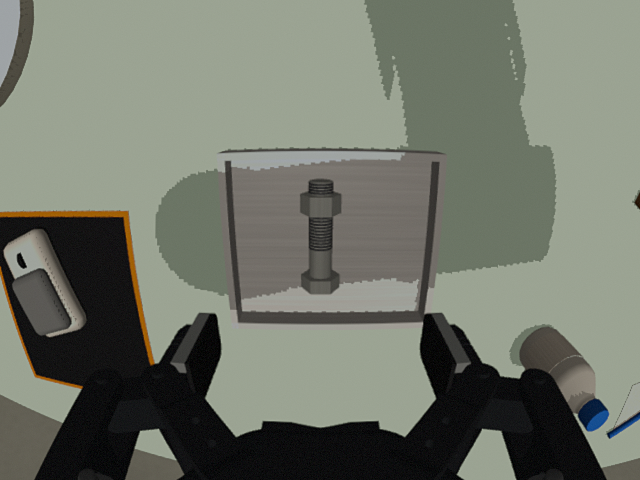

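b1a and b1b show bolt 1 held square, then lying along the tray near its middle at (320,236). Now the push aside, towards -y.

```bash
python3 - <<'E'
from h import *
d=np.radians
T=np.array([.6512,-.001]);a=d(10.4);ux=np.array([np.cos(a),np.sin(a)]);uy=np.array([-ux[1],ux[0]])
P=lambda y,z:[*(T+y*uy),z]
s=ctrl.get_state();r=s["tool_rot"]
ctrl.grab();print(ctrl.get_state()["opening"])
ctrl.movel(P(.026,.13),r,speed=.12)
print(ctrl.movel(P(.026,.022),r,speed=.08,stop_force=6))
print(ctrl.movel(P(-.026,.022),r,speed=.03,stop_force=12))
s=ctrl.get_state();print(s["tool_pos"],s["force"],(s["tool_pos"][:2]-T)@uy)
ctrl.movel(P(-.020,.022),r,speed=.05)
ctrl.movel(P(-.020,.16),r,speed=.12)
ctrl.open();ctrl.movel(P(0,.16),r);ctrl.pause(.2)
s,f=snap("p1");print(s["clock"])
for o in seg(wcloud(f,s),f["img"],f["range_z"]>0,lo=.012):
    if abs(o[2]-T).max()<.1: print((o[2]-T)@ux,(o[2]-T)@uy); show([o])
E
```

```text
0.00022074164646210105
False
False
[ 0.65588228 -0.02646173  0.02196205] [-0.47043836  2.42553698  1.74276071] -0.02588867141249722
49.3083
0.00044555340366366907 9.393331147824746e-05
[321. 231.] 6115 ctr [ 0.6516 -0.0008] size [131. 151.] ang 10.4 z 0.024 bgr [109. 114. 115.]
-0.006470175406524235 -0.04626515453727048
[260. 223.] 2632 ctr [ 0.6532 -0.0477] size [77.8 27.2] ang 9.1 z 0.029 bgr [66. 71. 72.]
```

View pics/p1.png

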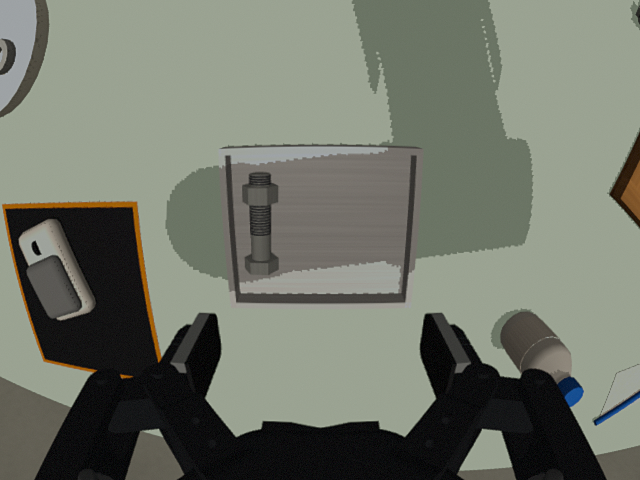

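p1 shows bolt 1 at tray y = -46 mm, pixel (260,223). I'll nudge it 8 mm further, then bring bolt 2.

```bash
python3 - <<'E'
from h import *
d=np.radians
T=np.array([.6514,-.001]);a=d(10.4);ux=np.array([np.cos(a),np.sin(a)]);uy=np.array([-ux[1],ux[0]])
P=lambda y,z:[*(T+y*uy),z]
r=ctrl.get_state()["tool_rot"]
ctrl.grab()
ctrl.movel(P(-.015,.14),r)
print(ctrl.movel(P(-.015,.022),r,speed=.1,stop_force=6))
print(ctrl.movel(P(-.034,.022),r,speed=.03,stop_force=12))
s=ctrl.get_state();print(s["force"],(s["tool_pos"][:2]-T)@uy)
ctrl.movel(P(-.028,.022),r,speed=.05)
ctrl.movel(P(-.028,.16),r,speed=.15)
ctrl.open()
pick(.3397,.2892,d(-21.8),.019)
snap("b2a")
place(*(T+.011*uy),a,.019+.004+.0005,zh=.16)
ctrl.pause(.2);s,f=snap("b2b");print(s["clock"])
for o in seg(wcloud(f,s),f["img"],f["range_z"]>0,lo=.012):
    if abs(o[2]-T).max()<.1: print((o[2]-T)@ux,(o[2]-T)@uy); show([o])
E
```

```text
False
False
[0.27563012 1.47593728 0.88509031] -0.03414344178237283
down hit False [0.3399 0.2895 0.0194]
grip 0.0137 [-1.2 -0.9  5.7]
lifted 0.0134 [ 0.2 -0.5 -1.2] 59.5167
place hit True [0.6491 0.0098 0.0234] [-1.6  0.8  6. ] 0.0138
65.05
65.25
0.0003198082886644227 0.0001309353646514593
[354. 230.] 8796 ctr [ 0.6517 -0.0008] size [130.5 151.2] ang 10.4 z 0.028 bgr [93. 97. 98.]
0.006092345558352262 0.011205861367774395
[320. 222.] 2721 ctr [0.6554 0.0111] size [77.5 27. ] ang 10.5 z 0.029 bgr [65. 70. 71.]
```

View pics/b2b.png

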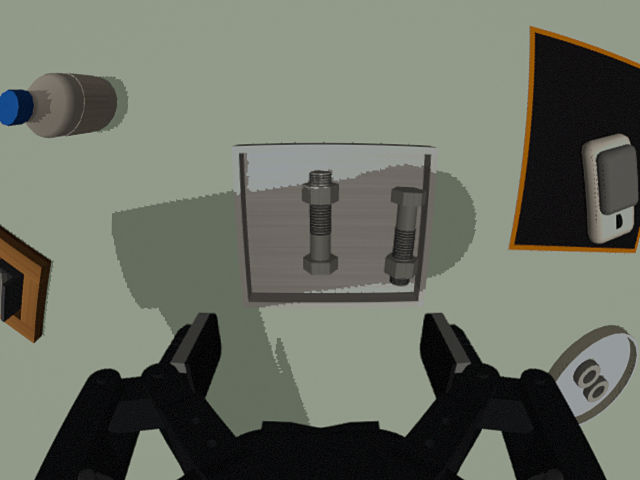

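b2b shows both bolts flat in the tray at (320,222) and (402,235). One last check of everything from above, then hand in.

```bash
python3 - <<'E'
from h import *
a=np.radians(10.4);T=np.array([.6514,-.001]);ux=np.array([np.cos(a),np.sin(a)]);uy=np.array([-ux[1],ux[0]])
ctrl.move_ptp([.5,.0,.32],down(-np.pi/2));ctrl.pause(.4)
s,f=snap("end1");W=wcloud(f,s);print(s["clock"])
k=(W[...,2]>.012)&(W[...,2]<.06);q=np.stack([(W[...,:2]-T)@ux,(W[...,:2]-T)@uy],-1)
k&=(abs(q[...,0])<.056)&(abs(q[...,1])<.066)
for nm,kk in (("bolt1",k&(q[...,1]<-.025)),("bolt2",k&(q[...,1]>-.025))):
    Q=q[kk];R=cv2.minAreaRect((Q*1000).astype(np.float32));z=W[kk][:,2];print(nm,R,np.percentile(z,97))
    A=np.c_[Q,np.ones(len(Q))];hi=(z>.026);print(" top z by x:",[round(float(np.percentile(z[hi&(Q[:,0]*g>.01)],80)),4) for g in(-1,1)])
f=ctrl.grab_frame("scene");cv2.imwrite("pics/end_s.png",f["img"])
ctrl.move_ptp([.45,.27,.3],down(np.arctan2(.27,.45)-np.pi/2));ctrl.pause(.4)
s,f=snap("end2");W=wcloud(f,s)
show([o for o in seg(W,f["img"],f["range_z"]>0,lo=.025) if np.hypot(*(o[2]-[.5277,.3362]))<.05 or o[5]>.105])
E
```

```text
67.3083
bolt1 ((-6.477863311767578, -52.88883972167969), (26.006549835205078, 78.52037048339844), 89.86347198486328) 0.029118676418597125
 top z by x: [0.0289, 0.0289]
bolt2 ((5.664669036865234, 11.295073509216309), (78.21268463134766, 27.649023056030273), 0.7161140441894531) 0.029156340471341823
 top z by x: [0.0289, 0.0289]
[127.  40.] 2263 ctr [0.7172 0.2177] size [40.  48.7] ang 5.6 z 0.111 bgr [81. 78. 73.]
[231. 212.] 1571 ctr [0.5268 0.3357] size [37.3 50.9] ang 71.7 z 0.043 bgr [73. 78. 79.]
```

View pics/end_s.png

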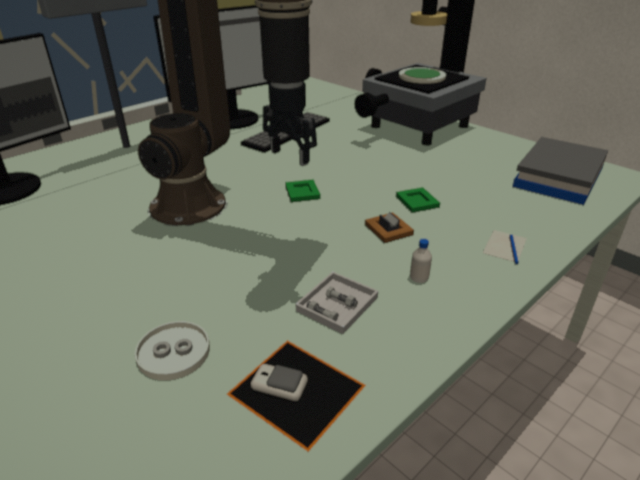

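The final scene view shows both bolts in the tray (337,302), both rings in the dish (172,349) and the V-block in the brown case (389,225). The mouse (280,382) and bottle (421,262) are where they started.

```bash
python3 -c "
from plant import ctrl
print(ctrl.close_job())"
```

```text
the job is handed in; nothing more can be done
None
```

All five parts are in their places and the job is handed in, at about 69 s of the 120 s; it reports no verdict. My last checks found nothing out of limits:

| Part | Last check |
|---|---|
| V-block | About 1 mm from the middle of the case's recess, top 43 mm above the bench (42 mm expected when fully seated), groove up |
| Rings | Flat in the dish, 22 mm either side of its middle |
| Bolts | Level on the tray floor, at tray y of about -53 mm and +11 mm |
| Mouse and bottle | Not touched; unmoved in the final picture (bottle also measured, within about 1 mm) |

- **Bolt placement:** fully opened jaws would have hit the tray wall at the suggested ±30 mm. I set bolt 1 down near the middle and slid it aside with the shut fingers, under about 3 N, then placed bolt 2.
- **Setting down:** every part was lowered slowly until light contact, about 5 N, before release.
- **One script error:** a print statement failed while I was holding the V-block. The arm stood still and I carried on from there.

No check failed or disagreed. The rings were measured right after placing and only looked at, not measured again, at the end.

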